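# Clamp the whetstone in its holder

## Robot

A 7-joint arm with a two-finger parallel gripper is mounted at the origin on a cart in front of the work surface, level with it; the furniture and walls round the work are solid. World frame = base frame: x ahead of the robot, y to its left, z up, the work surface at z = 0. Lengths are in mm, angles in rad, forces in N, time in s.
With the tool pointing down it reaches from about 425 to 925 mm from the base axis. Payload 6.8 kg.
Tool frame: the origin (TCP) lies at the very end of the fingers, on their centre line; the grasp point (between the pads) lies 19 mm behind it; z points along the fingers, y is the line along which they close (so a half turn about z gives the same grasp; the last joint's range is limited). The gripper opens to 85 mm and grips with 20 to 120 N. Pads are 22 mm wide; open, the fingers measure 114 mm over their backs; the gripper's body (76 mm by 85 mm) begins 54 mm behind the grasp point. The pads swing forward as they close: fully open they stand 13 mm farther back than shut.
Start: joints at [0.998, 0.477, 0.022, 1.555, -0.011, 1.109, -0.083], TCP at [302.576, -603.403, 231.308] pointing down, gripper open.
Joint ranges: [-2.96, 2.96], [-0.34, 2.1], [-1.41, 1.46], [0.24, 2.44], [-1.37, 4.51], [0.17, 1.92], [-2.96, 2.96]. Speed limits (rad/s): [2.39, 2.39, 3.14, 3.14, 3.14, 3.14, 3.14].

## Interface

Orientations are given as a unit quaternion [x, y, z, w].
In Python, from workcell import get_obs, camera, sign_off gives the robot as it stands.
- The arm moves only by the shell command python3 -m jog 'ROWS' [FORCE]. ROWS is JSON, a list of rows, each an object of numbers: "dx", "dy", "dz": the shift along the tool's x, y, z in m; "turn": the turn about the tool's z in rad; "jaw": the opening, from -1 (shut) to 1 (fully open). A call has 1 to 12 rows; each row is the pose to reach, as a shift and turn from the pose commanded when the call began, along the tool's axes at that moment; what a row does not reach only later rows make up. A row lasts 1/12 s, in which the tool goes at most 41.7 mm and 7.16 degrees, less where a joint would pass 70% of its speed; a pose out of reach is approached as far as the arm can. A call with a gripper value outside its range is refused whole. The fingers move at their own pace and stop on an object; FORCE is the grip in N (left out, the last holds). Time passes only in rows, so rows that repeat a pose let the fingers close. It gives the time, the measured TCP pose, the force, the opening and the grip force at its end, in the units of the state.
- get_obs(): the state, without advancing time (a new reading comes with each control period).
- camera(name): name is "scene" or "top" or "wrist"; returns a dict with "pixels" (420x560x3 uint8, red, green, blue), "range_z" (420x560 float32, mm along the optical axis (not along the pixel's ray), 0 where there is no reading), "K" (3x3 intrinsics, pixels), "D" ([k1, k2, p1, p2, k3] as OpenCV has them; the pictures are not rectified), "R" (3x3) and "t" (3): a world point X has camera coordinates R X + t; the wrist camera has in their place "mount" (4x4, takes a point from camera to tool coordinates, whose origin is the TCP and whose axes are the flange's). Camera axes: x right, y down, z forward; pixel columns grow to the right and rows downward; lengths in mm; the calibration is good to about 2 mm. A picture is of the moment at which its call begins: read the wrist's pose just before it.
- sign_off(): hands the job in; it is judged then, once.
The state is a dict: "time_s": time; "joint_positions": joint angles; "qvel": joint speeds; "effort": joint torques, N m; "tcp_pos": TCP position; "tcp_rot": TCP orientation; "wrist_force": force on the tool from outside, world axes, zero at the start; "ft_torque": the same for the moment, N m; "finger_gap": opening from 0.0 (shut) to 1.0 (fully open); "grip_force": force on a finger pad.
Only numpy, scipy, OpenCV 4.12 (cv2) and the standard library are available. Lean on these libraries where they do the work, as an engineer would, in place of code of your own. Each camera call takes 0.05 s, during which the arm holds its last target. There are 200 camera calls.

## Task

Set up for sharpening with the whetstone that lies among the mill, the bottle and the tin (not the one at the wall). Raise the cam lever of the stone holder so that its jaw draws back, lay the stone down flat in the holder's bed, and press the lever fully down again so that the jaw drives the stone home against the fixed stop. Set the stone down gently rather than dropping it, and leave the mill, bottle, tin and mug standing where they are.

Things in the scene. Friction and masses are not known exactly. Their poses are not given: they have to be found in the camera images.
- whetstone: loose sharpening stone, a plain block, brown above, grey below, 50 x 180 x 26 mm (x, y, z), about 0.55 kg, lying flat on the worktop. Origin: centre of its underside; z up, y along its length. Its ends are alike: it may go in either way round. Grasp it from above across the 50 mm width; grasped up to 45 mm off its middle it still goes into the holder.
- stone_holder: grey stone holder, fixed, base 236 x 76 mm, 322 mm long with the lever down. Origin on the worktop; x from the fixed stop (-x end) to the cam lever (+x end), z up. Bed floor 16 mm up. Side cheeks, 54 mm apart with flared lips up to 39 mm, stand only at the bed's ends: the stone's middle 116 mm stays open at both sides. Stop and jaw reach up to 36 mm, the lever's bearing to 45 mm.
- bed_home (a point): point on the bed floor, 16 mm above the worktop, at x = -58 mm, y = 0 of the holder's frame: here lies the centre of the stone's underside when fully home. The fixed stop is 90 mm from it towards the holder's -x; the jaw's face 89.7 mm towards +x with the lever down (too tight for the stone to enter) and about 11 mm farther with the lever fully raised.
- cam_lever (a joint): angle of the cam lever: 0 = fully down, level, pointing to the holder's +x (shut); grows as it is raised; 1.5 = fully raised, nearly upright (open). The cam draws the jaw back by 7.5 mm per rad. It stays where it is left; about 2 to 3 N at the grip moves it, up to 10 N seats it at the end. It turns about the holder's y through lever_hinge.
- lever_hinge (a point): the middle of the lever's hinge pin, 38 mm above the worktop, at x = +63 mm of the holder's frame
- lever_grip (a point): the middle of the lever's black grip, 72 mm from the hinge; the grip is 58 mm long, 20 mm wide (across, along the holder's y) and 13 mm thick, with free room on both sides and below
- pepper_mill: bystander: turned wooden pepper mill, 58 mm wide, 170 mm tall, standing beside the stone; origin at the centre of its underside, z up
- sauce_bottle: bystander: white plastic squeeze bottle, 49 x 80 mm (x, y), 185 mm tall, standing beside the stone; origin at the centre of its underside, z up
- flat_tin: bystander: flat round food tin, 86 mm wide, 40 mm tall, near the stone; origin at the centre of its underside, z up
- coffee_mug: bystander: plain white mug, 84 x 122 mm with its handle, 93 mm tall, near the holder; origin under its middle, z up
There are look-alikes about, which are no part of the job. Of the things shaped like the whetstone, the brown one is meant.

How it is judged:
By the outcome, as a careful person would: the job done as asked, in the order asked, and still so for the second after the job is handed in, with the robot touching nothing.
It also fails if it takes over 70 s, if anything falls off the work surface, if the arm or the gripper's body presses on something with over 40 N, if the wrist force passes 120 N, or if a joint passes its speed limit or range.

## Working session

There is one attempt and no reset: what is moved stays moved. The work goes in short steps, Python scripts to look and compute and a shell command to move; the robot and the scene stay as the last step left them, time stands still between calls to the robot, and variables do not carry over. Pictures are saved under pics/ and viewed, at most 10 in all, crops included, and the job is handed in when it is done.

```bash
mkdir -p pics; ls; python3 - <<'E'
from workcell import get_obs,camera
import cv2,numpy as np
o=get_obs();print(o)
for n in("scene","top"):
    c=camera(n);np.savez(f"pics/{n}0.npz",**c);cv2.imwrite(f"pics/{n}0.png",c["pixels"][...,::-1]);print(n,c["K"],c["D"],c["R"],c["t"])
E
```

```text
pics
{'time_s': 0.0, 'joint_positions': array([ 0.99788905,  0.47781442,  0.02234242,  1.55643845, -0.01153567,
        1.10929104, -0.08310288]), 'qvel': array([-4.09295958e-05, -3.44866724e-04,  6.92045310e-04,  6.46275331e-04,
        2.91123597e-04,  1.37281736e-03, -6.57134708e-04]), 'effort': array([ 3.51107255e-04, -5.96451187e+01,  1.60841502e+00, -2.81198752e+01,
        1.24693671e-02,  9.20890277e-03,  2.68908241e-05]), 'tcp_pos': array([ 302.30216008, -602.86769567,  230.32164519]), 'tcp_rot': array([ 9.73115139e-01,  2.30317377e-01, -2.60889414e-04, -8.73652778e-04]), 'wrist_force': array([0.50720011, 0.27651608, 0.45842645]), 'ft_torque': array([-0.02016497, -0.01022457,  0.02869487]), 'grip_force': 0.0, 'finger_gap': 0.9972338688316349}
scene [[485.8776605    0.         274.90441702]
 [  0.         485.8776605  211.11701306]
 [  0.           0.           1.        ]] [-0.14998188  0.          0.          0.          0.        ] [[-0.54408255 -0.83899963 -0.0073344 ]
 [-0.50023392  0.33138968 -0.79996681]
 [ 0.6736024  -0.43157907 -0.59999942]] [308.94718761 292.39015565 996.34298597]
top [[425.52812429   0.         272.71372188]
 [  0.         425.52812429 210.42090807]
 [  0.           0.           1.        ]] [-0.04939783  0.          0.          0.          0.        ] [[ 1.75111340e-03 -9.99940152e-01 -1.07993177e-02]
 [-9.96752040e-01 -8.75841226e-04 -8.05270365e-02]
 [ 8.05127586e-02  1.09052539e-02 -9.96693920e-01]] [  50.73210944  501.47656668 1239.7502984 ]
```

View pics/scene0.png

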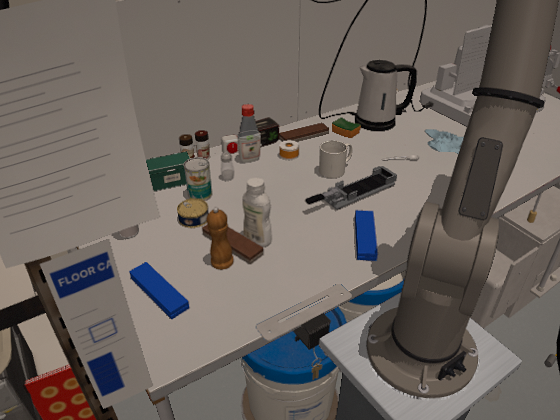

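View pics/top0.png

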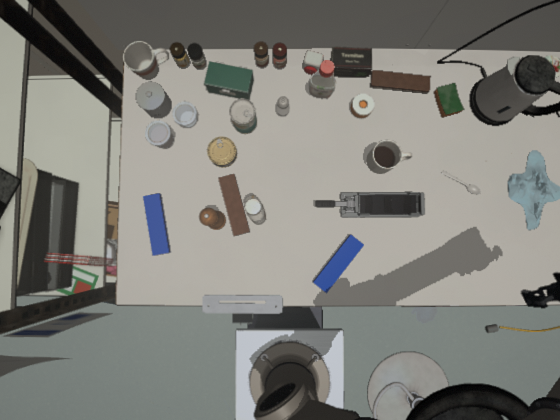

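The top view shows four whetstone-shaped blocks:
- brown at (234,205), between the mill (210,216), the bottle (254,208) and the tin (222,151)
- brown at the wall (400,81)
- blue at (156,224)
- blue at (338,263)

The brown one at (234,205) fits the description. The holder is at (370,204), with its lever pointing image-left (world +y).

```bash
cat > h.py <<'E'
import numpy as np,cv2
def load(n): return dict(np.load(n))
def plane(c,px,z):
    "pixels (N,2) -> world points on plane z"
    u=cv2.undistortPoints(np.asarray(px,np.float64).reshape(-1,1,2),c["K"],c["D"]).reshape(-1,2)
    d=np.c_[u,np.ones(len(u))]@c["R"]; C=-c["R"].T@c["t"]
    return C+d*((z-C[2])/d[:,2])[:,None]
def cloud(c):
    "world point per pixel from range"
    h,w=c["range_z"].shape; g=np.stack(np.meshgrid(np.arange(w),np.arange(h)),-1).reshape(-1,1,2).astype(np.float64)
    u=cv2.undistortPoints(g,c["K"],c["D"]).reshape(-1,2)
    r=c["range_z"].reshape(-1,1)
    P=(np.c_[u,np.ones(len(u))]*r-c["t"])@c["R"]; P[r[:,0]==0]=np.nan
    return P.reshape(h,w,3)
def rect(c,mask,z):
    cs,_=cv2.findContours(mask.astype(np.uint8),cv2.RETR_EXTERNAL,cv2.CHAIN_APPROX_NONE)
    k=max(cs,key=cv2.contourArea)
    return cv2.minAreaRect(plane(c,k.reshape(-1,2),z)[:,:2].astype(np.float32))
E
python3 - <<'E'
from h import *
c=load("pics/top0.npz");P=cloud(c);print("cam",-c["R"].T@c["t"])
im=c["pixels"];hsv=cv2.cvtColor(im,cv2.COLOR_RGB2HSV)
def win(x0,x1,y0,y1):
    m=np.zeros(im.shape[:2],bool);m[y0:y1,x0:x1]=1;return m
Z=P[...,2]
print("px stone",im[205,234],Z[205,234],"table",Z[250,200], "floor",Z[205,385])
m=win(215,255,165,245)&(Z>15)&(Z<37)
print("stone",m.sum(),np.nanmedian(Z[m]),rect(c,m,26))
m2=m&(hsv[...,1]>60);print("colour",m2.sum(),rect(c,m2,26))
m=win(300,440,180,225)&(Z>10)&(Z<60);print("holder",m.sum(),rect(c,m,36))
for nm,w,lo,hi in(("mill",(190,225,200,235),60,200),("bottle",(235,275,185,230),60,200),("tin",(200,245,130,175),30,60),("mug",(360,415,135,180),40,110),("bench stuff near",(300,440,170,290),60,400)):
    m=win(*w)&(Z>lo)&(Z<hi);q=P[m]
    if len(q):print(nm,len(q),q.min(0).round(),q.max(0).round())
a=cv2.resize(im[130:250,180:280],None,fx=4,fy=4,interpolation=2)
b=cv2.resize(im[165:240,305:435],None,fx=6,fy=6,interpolation=2)
a=cv2.resize(a,(333,400));b=cv2.resize(b,(460,265));o=np.zeros((400,800,3),np.uint8);o[:400,:333]=a;o[:265,338:798]=b
cv2.imwrite("pics/crop1.png",o[...,::-1])
E
```

```text
cam [ 399.94323665   37.64849532 1276.58187928]
px stone [106  83  71] 28.87046026942456 table 3.5708491710378505 floor 13.97449392311484
stone 1065 26.308102017531205 ((519.0446166992188, 168.1219940185547), (180.11630249023438, 50.43415832519531), 15.376760482788086)
colour 955 ((519.5154418945312, 167.34518432617188), (178.03909301757812, 46.293678283691406), 15.387344360351562)
holder 2214 ((517.890625, -232.79391479492188), (73.59245300292969, 320.633544921875), 0.08630628138780594)
mill 325 [452. 199.  60.] [498. 247. 174.]
bottle 423 [464.  74.  61.] [534. 128. 193.]
tin 671 [609. 137.  30.] [742. 247.  46.]
mug 490 [ 614. -349.   40.] [ 698. -230.  100.]
bench stuff near 6 [ 614. -279.   61.] [ 616. -265.   69.]
```

View pics/crop1.png

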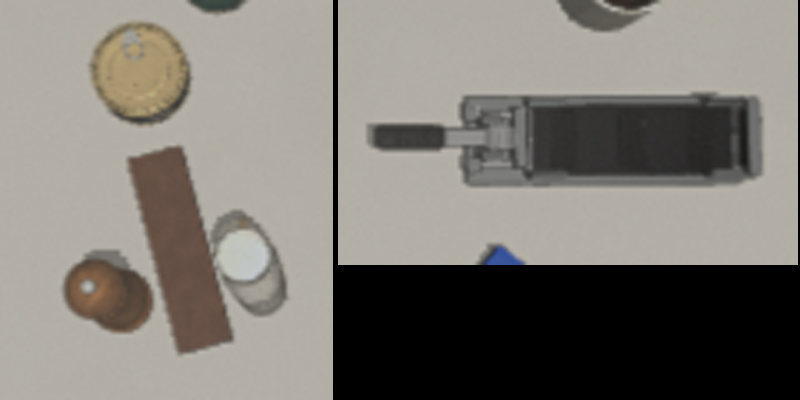

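Crop: the brown block runs between mill (110,290) and bottle (250,260), with the tin above it at (140,72). It is the meant stone. The holder's lever is down, pointing left, with its grip at (405,136).

Next I move above the lever (fingers closing along world x) and measure the bystanders.

```bash
R='{"dx":0.418,"dy":-0.353,"dz":0,"turn":-1.105,"jaw":1}'; true; python3 -m jog '[{"dx":0.418,"dy":-0.353,"turn":-1.105,"jaw":1},{"dx":0.418,"dy":-0.353,"turn":-1.105,"jaw":1},{"dx":0.418,"dy":-0.353,"turn":-1.105,"jaw":1},{"dx":0.418,"dy":-0.353,"turn":-1.105,"jaw":1},{"dx":0.418,"dy":-0.353,"turn":-1.105,"jaw":1},{"dx":0.418,"dy":-0.353,"turn":-1.105,"jaw":1},{"dx":0.418,"dy":-0.353,"turn":-1.105,"jaw":1},{"dx":0.418,"dy":-0.353,"turn":-1.105,"jaw":1},{"dx":0.418,"dy":-0.353,"turn":-1.105,"jaw":1},{"dx":0.418,"dy":-0.353,"turn":-1.105,"jaw":1},{"dx":0.418,"dy":-0.353,"turn":-1.105,"jaw":1},{"dx":0.418,"dy":-0.353,"turn":-1.105,"jaw":1}]'
cat >> h.py <<'E'
def pose(o):
    from scipy.spatial.transform import Rotation as Ro
    Rm=Ro.from_quat(o["tcp_rot"]).as_matrix();return Rm,np.degrees(np.arctan2(Rm[1,0],Rm[0,0]))
def togo(o,xyz,yaw):
    "rows' dx,dy,dz (m), turn (rad) to a target TCP, tool down"
    Rm,y=pose(o);d=Rm.T@(np.array(xyz)-o["tcp_pos"])/1000
    t=-np.radians((yaw-y+180)%360-180);return d.round(4),round(t,4)
def wrist():
    from workcell import get_obs,camera
    o=get_obs();c=dict(camera("wrist"));M=np.array(c["mount"]);Rm,_=pose(o)
    Rc=Rm@M[:3,:3];tc=Rm@M[:3,3]+o["tcp_pos"]   # camera->world
    c["R"]=Rc.T;c["t"]=-Rc.T@tc;return o,c
E
python3 - <<'E'
from h import *
c=load("pics/top0.npz");P=cloud(c);Z=P[...,2]
for n,px,z in(("mill",(206.4,216.5),170),("bottle",(253.2,206.2),185),("tin",(221.9,151.4),40)):
    q=plane(c,[px],z)[0];print(n,q)
    d=q[:2]-[519,168];a=np.radians(15.4);u=np.array([np.cos(a),np.sin(a)]);v=np.array([-u[1],u[0]]);print("  u,v",d@u,d@v)
o,c=wrist();print(o["time_s"],o["tcp_pos"],pose(o)[1],o["joint_positions"],c["mount"])
np.savez("pics/w1.npz",**c);cv2.imwrite("pics/w1.png",c["pixels"][...,::-1])
E
```

```text
mill [473.23985147 223.06129306 170.        ]
  u,v -29.49528568957412 65.23622697264817
bottle [498.9911307   99.90819936 185.        ]
  u,v -37.37265314101808 -60.33351441387118
tin [674.82559384 201.77608546  40.        ]
  u,v 159.20018500262393 -8.817070939502102
0.1 [ 302.29236306 -602.95204943  230.44087263] 26.63067708900074 [ 0.99795338  0.47771123  0.0223348   1.55631959 -0.01148513  1.10928943
 -0.08308402] [[-3.87575203e-05 -9.63334314e-01 -2.68303930e-01  6.82879198e+01]
 [ 9.99999629e-01  1.93625952e-04 -8.39659819e-04  1.05924613e+00]
 [ 8.60823719e-04 -2.68303863e-01  9.63333948e-01 -1.42226316e+02]
 [ 0.00000000e+00  0.00000000e+00  0.00000000e+00  1.00000000e+00]]validation failed for argument at $[0]...
```

View pics/w1.png

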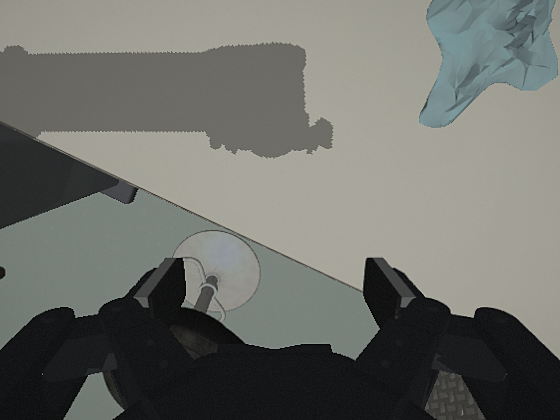

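The picture shows only bare worktop: the move was refused, because every field is needed. I'll retry with dz included.

```bash
python3 -m jog '[{"dx":0.418,"dy":-0.353,"dz":0,"turn":-1.105,"jaw":1},{"dx":0.418,"dy":-0.353,"dz":0,"turn":-1.105,"jaw":1},{"dx":0.418,"dy":-0.353,"dz":0,"turn":-1.105,"jaw":1},{"dx":0.418,"dy":-0.353,"dz":0,"turn":-1.105,"jaw":1},{"dx":0.418,"dy":-0.353,"dz":0,"turn":-1.105,"jaw":1},{"dx":0.418,"dy":-0.353,"dz":0,"turn":-1.105,"jaw":1},{"dx":0.418,"dy":-0.353,"dz":0,"turn":-1.105,"jaw":1},{"dx":0.418,"dy":-0.353,"dz":0,"turn":-1.105,"jaw":1},{"dx":0.418,"dy":-0.353,"dz":0,"turn":-1.105,"jaw":1},{"dx":0.418,"dy":-0.353,"dz":0,"turn":-1.105,"jaw":1},{"dx":0.418,"dy":-0.353,"dz":0,"turn":-1.105,"jaw":1},{"dx":0.418,"dy":-0.353,"dz":0,"turn":-1.105,"jaw":1}]'
python3 - <<'E'
from workcell import get_obs
from h import *
print(togo(get_obs(),(518,-190,300),90))
E
```

```text
time_s: 1.15
tcp_pos: [499.6, -142.0, 231.3]
tcp_rot: [0.708, 0.707, -0.0, 0.0]
wrist_force: [0.9, -0.3, 0.0]
finger_gap: 1.003
grip_force: 0.0
(array([-0.048 ,  0.0184, -0.0687]), np.float64(-0.0014))
```

```bash
python3 -m jog '[{"dx":-0.048,"dy":0.018,"dz":-0.069,"turn":0,"jaw":1},{"dx":-0.048,"dy":0.018,"dz":-0.069,"turn":0,"jaw":1},{"dx":-0.048,"dy":0.018,"dz":-0.069,"turn":0,"jaw":1},{"dx":-0.048,"dy":0.018,"dz":-0.069,"turn":0,"jaw":1},{"dx":-0.048,"dy":0.018,"dz":-0.069,"turn":0,"jaw":1},{"dx":-0.048,"dy":0.018,"dz":-0.069,"turn":0,"jaw":1}]'
python3 - <<'E'
from h import *
o,c=wrist();print(o["time_s"],o["tcp_pos"],pose(o)[1],c["K"][0,0])
np.savez("pics/w2.npz",**c);cv2.imwrite("pics/w2.png",c["pixels"][...,::-1])
P=cloud(c);Z=P[...,2];m=(Z>12)&(Z<60)&(abs(P[...,0]-518)<70)&(abs(P[...,1]+230)<190)
for y in range(-400,-60,10):
    s=m&(abs(P[...,1]-y)<3);q=P[s]
    if len(q)>5:print(y,len(q),"x",q[:,0].min().round(1),q[:,0].max().round(1),"zmed",np.median(q[:,2]).round(1),q[:,2].max().round(1))
s=P[m];print(s[:,1].min(),s[:,1].max())
E
```

```text
time_s: 1.65
tcp_pos: [516.3, -191.0, 298.9]
tcp_rot: [0.707, 0.707, -0.001, -0.001]
wrist_force: [-0.1, 0.2, 0.2]
finger_gap: 1.002
grip_force: 0.0
1.65 [ 516.3230277  -191.02416993  298.86607278] 89.97010625700464 300.87227788596203
-390 157 x 491.3 554.8 zmed 35.5 37.7
-380 136 x 490.1 555.6 zmed 14.3 38.8
-370 155 x 487.3 558.9 zmed 15.2 39.1
-360 167 x 485.8 558.7 zmed 15.6 40.3
-350 153 x 486.1 560.0 zmed 15.1 17.8
-340 170 x 486.2 559.8 zmed 14.3 17.4
-330 157 x 486.3 559.6 zmed 14.7 16.3
-320 161 x 486.5 559.3 zmed 14.4 16.2
-310 170 x 486.7 559.1 zmed 14.5 16.6
-300 175 x 486.9 558.8 zmed 15.4 18.2
-290 186 x 485.5 558.6 zmed 15.3 17.5
-280 184 x 485.7 558.3 zmed 14.3 16.9
-270 186 x 486.0 559.6 zmed 14.5 16.8
-260 176 x 486.1 559.3 zmed 14.4 16.7
-250 197 x 486.2 559.2 zmed 14.3 17.2
-240 179 x 485.0 558.9 zmed 15.4 17.8
-230 202 x 485.2 556.5 zmed 15.9 40.9
-220 199 x 485.3 556.2 zmed 15.0 39.4
-210 202 x 485.6 558.0 zmed 14.8 40.0
-200 208 x 485.7 559.2 zmed 34.4 37.6
-190 237 x 485.9 559.0 zmed 21.6 40.3
-180 195 x 486.1 558.8 zmed 24.3 45.9
-170 246 x 484.9 558.6 zmed 40.6 46.4
-160 265 x 485.0 558.3 zmed 27.9 45.2
-150 80 x 494.2 548.4 zmed 42.2 44.9
-140 55 x 514.9 527.9 zmed 43.0 44.8
-130 68 x 512.3 530.3 zmed 45.6 47.2
-120 77 x 512.4 531.5 zmed 46.3 48.9
-110 79 x 512.4 531.4 zmed 47.3 49.8
-100 87 x 512.5 531.4 zmed 47.3 49.9
-90 78 x 512.5 531.2 zmed 47.8 49.8
-80 85 x 511.2 531.1 zmed 48.0 50.4
-397.3687083092367 -75.56309741575207
```

View pics/w2.png

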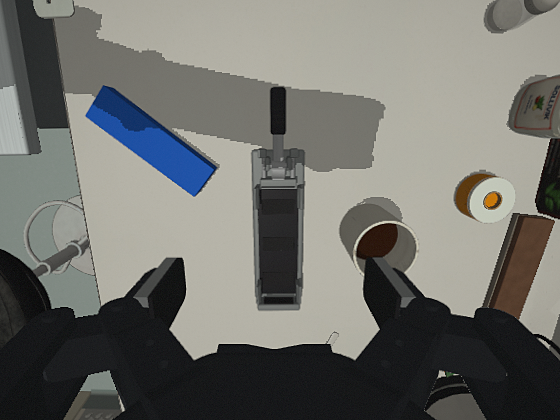

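Wrist view: the holder runs from the lever grip (278,110) to the stop (278,300), with the mug at (385,240). The top and wrist estimates differ by about 4 mm, so I'll level both against the worktop plane.

```bash
cat >> h.py <<'E'
def level(c,box):
    "rotate extrinsics about the camera centre so the worktop in box (x0,x1,y0,y1) lies level; report plane"
    P=cloud(c);Z=P[...,2]
    m=(abs(Z)<12)&(P[...,0]>box[0])&(P[...,0]<box[1])&(P[...,1]>box[2])&(P[...,1]<box[3])&(c["pixels"].max(-1)>70)
    q=P[m]
    for _ in range(4):
        A=np.c_[q[:,:2],np.ones(len(q))];k=np.linalg.lstsq(A,q[:,2],rcond=None)[0];r=q[:,2]-A@k;q=q[abs(r)<max(2.5*r.std(),.5)]
    n=np.array([-k[0],-k[1],1]);n/=np.linalg.norm(n)
    C=-c["R"].T@c["t"];ax=np.cross(n,[0,0,1]);Rw=cv2.Rodrigues(ax)[0]
    e=dict(c);e["R"]=c["R"]@Rw.T;h=n@(C-np.array([0,0,k[2]]));C2=np.array([C[0],C[1],h])
    e["t"]=-e["R"]@C2;return e,k,h-C[2],len(q)
E
python3 - <<'E'
from h import *
for n,box in(("top0",(400,650,-420,330)),("w2",(400,640,-420,0)),("scene0",(400,650,-380,330))):
    c=load(f"pics/{n}.npz");e,k,dh,N=level(c,box);print(n,"slope",k[:2],"z0",k[2],"cam dz",dh,N)
    P=cloud(e);Z=P[...,2];np.savez(f"pics/{n}_l.npz",**e)
    if n!="scene0":
        m=(Z>8)&(Z<60)&(abs(P[...,0]-518)<55)&(abs(P[...,1]+230)<190)
        s=m&(P[...,1]>-340)&(P[...,1]<-250);print(" floor z",np.median(Z[s&(abs(P[...,0]-520)<20)]))
        ms=[]
        for y in range(-345,-240,5):
            q=P[s&(abs(P[...,1]-y)<3)][:,0]
            if len(q)>10: ms.append((y,(q.min()+q.max())/2,q.max()-q.min()))
        ms=np.array(ms);print(" mid x",ms[:,1].mean(),"w",ms[:,2].mean(),"slope",np.polyfit(ms[:,0],ms[:,1],1)[0])
        g=m&(P[...,1]>-125)&(P[...,1]<-60)&(Z>30);q=P[g];print(" grip z",np.median(q[:,2]),"x",q[:,0].min(),q[:,0].max(),"yend",q[:,1].max(),"stop end",P[m&(Z>28)][:,1].min())
    if n!="w2":
        m=(Z>15)&(Z<37)&(abs(P[...,0]-519)<110)&(abs(P[...,1]-168)<60)
        hs=cv2.cvtColor(e["pixels"],cv2.COLOR_RGB2HSV);m&=(e["pixels"][...,0]>e["pixels"][...,2].astype(int)+20)
        print(" stone",np.median(Z[m]),m.sum(),rect(e,cv2.morphologyEx(m.astype(np.uint8),cv2.MORPH_OPEN,np.ones((2,2))),26))
E
```

```text
top0 slope [-0.00076631  0.00082504] z0 0.5091577129595123 cam dz -0.23454961446577727 15371
 floor z 15.388377033343295
 mid x 522.1527097806596 w 72.99859030232068 slope -0.021414480144713904
 grip z 47.440833791013745 x 510.5930624818807 528.1998943437927 yend -72.2766307919215 stop end -395.37528471312675
 stone 26.1130340132951 1016 ((517.2523803710938, 164.12155151367188), (178.46470642089844, 48.998931884765625), 15.29691219329834)
w2 slope [-0.0015903   0.00020255] z0 0.3319693918092875 cam dz 0.5158556969279857 34450
 floor z 15.369405127760132
 mid x 523.2051594958166 w 74.34601196084816 slope -0.0033800821721345297
 grip z 47.772294391086376 x 511.87965473576594 532.1622055325158 yend -75.64354475589214 stop end -397.45131706084845
scene0 slope [0.00016429 0.00182035] z0 -0.7443042769734656 cam dz -0.27668478429325205 9427
 stone 24.948394112981372 763 ((484.1249084472656, 152.0384521484375), (67.28328704833984, 137.17010498046875), 87.33160400390625)
```

Both views now agree: centreline x ≈ 522, yaw ≈ 0, stop end y ≈ -397, lever end ≈ -75. That puts the holder origin at y ≈ -239, the hinge at y = -176 and the grip at y ≈ -104. Next: descend on the grip.

```bash
python3 -m jog '[{"dx":0.087,"dy":0.0055,"dz":0,"turn":0,"jaw":0.2},{"dx":0.087,"dy":0.0055,"dz":0.03,"turn":0,"jaw":0.2},{"dx":0.087,"dy":0.0055,"dz":0.07,"turn":0,"jaw":0.2},{"dx":0.087,"dy":0.0055,"dz":0.11,"turn":0,"jaw":0.2},{"dx":0.087,"dy":0.0055,"dz":0.15,"turn":0,"jaw":0.2},{"dx":0.087,"dy":0.0055,"dz":0.19,"turn":0,"jaw":0.2},{"dx":0.087,"dy":0.0055,"dz":0.22,"turn":0,"jaw":0.2},{"dx":0.087,"dy":0.0055,"dz":0.245,"turn":0,"jaw":0.2},{"dx":0.087,"dy":0.0055,"dz":0.265,"turn":0,"jaw":0.2},{"dx":0.087,"dy":0.0055,"dz":0.277,"turn":0,"jaw":0.2},{"dx":0.087,"dy":0.0055,"dz":0.277,"turn":0,"jaw":0.2},{"dx":0.087,"dy":0.0055,"dz":0.277,"turn":0,"jaw":0.2}]'
```

```text
time_s: 2.7
tcp_pos: [522.5, -104.4, 23.1]
tcp_rot: [0.707, 0.707, -0.0, -0.001]
wrist_force: [-0.0, -0.5, 0.2]
finger_gap: 0.601
grip_force: 0.0
```

```bash
python3 -m jog '[{"dx":0,"dy":0,"dz":0,"turn":0,"jaw":-1},{"dx":0,"dy":0,"dz":0,"turn":0,"jaw":-1},{"dx":0,"dy":0,"dz":0,"turn":0,"jaw":-1},{"dx":0,"dy":0,"dz":0,"turn":0,"jaw":-1},{"dx":0,"dy":0,"dz":0,"turn":0,"jaw":-1},{"dx":0,"dy":0,"dz":0,"turn":0,"jaw":-1},{"dx":0,"dy":0,"dz":0,"turn":0,"jaw":-1},{"dx":0,"dy":0,"dz":0,"turn":0,"jaw":-1}]' 25
```

```text
time_s: 3.37
tcp_pos: [520.5, -104.9, 23.7]
tcp_rot: [0.707, 0.707, -0.002, -0.001]
wrist_force: [-6.1, 1.0, 2.8]
finger_gap: 0.224
grip_force: 28.7
```

```bash
python3 -m jog '[{"dx":-0.0004,"dy":-0.001,"dz":-0.0053,"turn":0,"jaw":-1},{"dx":-0.0014,"dy":-0.002,"dz":-0.0106,"turn":0,"jaw":-1},{"dx":-0.003,"dy":-0.002,"dz":-0.0158,"turn":0,"jaw":-1},{"dx":-0.0044,"dy":-0.002,"dz":-0.0209,"turn":0,"jaw":-1},{"dx":-0.0066,"dy":-0.002,"dz":-0.0258,"turn":0,"jaw":-1},{"dx":-0.0088,"dy":-0.002,"dz":-0.0307,"turn":0,"jaw":-1},{"dx":-0.0118,"dy":-0.002,"dz":-0.0352,"turn":0,"jaw":-1},{"dx":-0.0148,"dy":-0.002,"dz":-0.0397,"turn":0,"jaw":-1},{"dx":-0.0184,"dy":-0.002,"dz":-0.0437,"turn":0,"jaw":-1},{"dx":-0.0219,"dy":-0.002,"dz":-0.0476,"turn":0,"jaw":-1}]'
```

```text
time_s: 4.2
tcp_pos: [520.6, -126.8, 71.1]
tcp_rot: [0.707, 0.707, -0.0, -0.0]
wrist_force: [-2.3, 1.4, -9.0]
finger_gap: 0.226
grip_force: 25.3
```

```bash
python3 -m jog '[{"dx":-0.004,"dy":0,"dz":-0.0036,"turn":0,"jaw":-1},{"dx":-0.0083,"dy":0,"dz":-0.0069,"turn":0,"jaw":-1},{"dx":-0.0128,"dy":0,"dz":-0.0098,"turn":0,"jaw":-1},{"dx":-0.0175,"dy":0,"dz":-0.0124,"turn":0,"jaw":-1},{"dx":-0.0224,"dy":0,"dz":-0.0145,"turn":0,"jaw":-1},{"dx":-0.0274,"dy":0,"dz":-0.0164,"turn":0,"jaw":-1},{"dx":-0.0325,"dy":0,"dz":-0.018,"turn":0,"jaw":-1},{"dx":-0.0378,"dy":0,"dz":-0.0191,"turn":0,"jaw":-1},{"dx":-0.043,"dy":0,"dz":-0.0198,"turn":0,"jaw":-1},{"dx":-0.0485,"dy":0,"dz":-0.02,"turn":0,"jaw":-1},{"dx":-0.052,"dy":0,"dz":-0.02,"turn":0,"jaw":-1},{"dx":-0.052,"dy":0,"dz":-0.02,"turn":0,"jaw":-1}]'
```

```text
time_s: 5.2
tcp_pos: [520.8, -178.7, 91.3]
tcp_rot: [0.708, 0.707, 0.0, -0.0]
wrist_force: [-4.4, 3.7, -3.5]
finger_gap: 0.229
grip_force: 24.6
```

```bash
python3 -m jog '[{"dx":-0.002,"dy":0,"dz":0,"turn":0,"jaw":-1},{"dx":-0.004,"dy":0,"dz":0,"turn":0,"jaw":-1},{"dx":-0.004,"dy":0,"dz":0,"turn":0,"jaw":-1}]'
```

```text
time_s: 5.45
tcp_pos: [520.9, -180.8, 91.2]
tcp_rot: [0.707, 0.707, 0.001, -0.001]
wrist_force: [-4.2, 8.7, -4.2]
finger_gap: 0.226
grip_force: 24.6
```

```bash
python3 -m jog '[{"dx":0,"dy":0,"dz":0,"turn":0,"jaw":0.2},{"dx":0,"dy":0,"dz":0,"turn":0,"jaw":0.2},{"dx":0,"dy":0,"dz":0,"turn":0,"jaw":0.2},{"dx":0,"dy":0,"dz":0,"turn":0,"jaw":0.2},{"dx":0.01,"dy":0,"dz":-0.04,"turn":0,"jaw":0.2},{"dx":0.04,"dy":0,"dz":-0.08,"turn":0,"jaw":0.2},{"dx":0.07,"dy":0,"dz":-0.11,"turn":0,"jaw":0.2},{"dx":0.1,"dy":0,"dz":-0.13,"turn":0,"jaw":0.2},{"dx":0.1,"dy":0,"dz":-0.13,"turn":0,"jaw":0.2},{"dx":0.1,"dy":0,"dz":-0.13,"turn":0,"jaw":0.2}]'
python3 - <<'E'
from h import *
o,c=wrist();print(o["tcp_pos"])
np.savez("pics/w3.npz",**c)
P=cloud(c);Z=P[...,2]
m=(abs(P[...,0]-521)<16)&(P[...,1]>-240)&(P[...,1]<-90)&(Z>50)&(Z<130);q=P[m]
for z in range(50,130,10):
    s=q[abs(q[:,2]-z)<5]
    if len(s):print(z,len(s),s[:,1].min(),s[:,1].max(),s[:,0].mean())
j=(abs(P[...,0]-521)<15)&(abs(Z-35)<4)&(P[...,1]<-185)&(P[...,1]>-215);print("jaw top y",P[j][:,1].min() if j.any() else None,P[j][:,1].max() if j.any() else None)
print(togo(o,(562,180,240),195.4))
E
```

```text
time_s: 6.28
tcp_pos: [523.0, -80.5, 223.6]
tcp_rot: [0.706, 0.708, 0.002, 0.002]
wrist_force: [-0.5, -0.7, -0.5]
finger_gap: 0.6
grip_force: 0.0
[522.96716726 -80.53469289 223.59119559]
50 19 -169.09220081746435 -167.5993624912114 521.552366568491
60 41 -169.08969791269612 -166.68138545751538 521.6295794354371
70 48 -168.99879359800502 -166.030269038869 521.707665840171
80 33 -166.5548710777741 -162.73167841502394 521.4602973331457
90 78 -166.72706103203552 -162.13104217892172 521.8475538911662
100 82 -166.16270129904234 -161.43505103665234 521.8650337136007
110 101 -165.3230872737499 -160.73923225805845 521.6032145670301
120 104 -164.62124434909316 -159.81597875176112 521.7353246916338
jaw top y -192.20155669732983 -185.1666468541409
(array([ 0.2604,  0.04  , -0.0164]), np.float64(-1.8364))
```

Lever face leans about 0.06 rad from vertical and the end stop pushed back with 8.7 N, so it is fully raised. Next I look at the stone from above.

```bash
python3 -m jog '[{"dx":0.05,"dy":0.008,"dz":-0.03,"turn":-0.125,"jaw":1},{"dx":0.26,"dy":0.04,"dz":-0.03,"turn":-0.25,"jaw":1},{"dx":0.26,"dy":0.04,"dz":-0.03,"turn":-0.375,"jaw":1},{"dx":0.26,"dy":0.04,"dz":-0.03,"turn":-0.5,"jaw":1},{"dx":0.26,"dy":0.04,"dz":-0.03,"turn":-0.625,"jaw":1},{"dx":0.26,"dy":0.04,"dz":-0.03,"turn":-0.75,"jaw":1},{"dx":0.26,"dy":0.04,"dz":-0.03,"turn":-0.875,"jaw":1},{"dx":0.26,"dy":0.04,"dz":-0.03,"turn":-1.0,"jaw":1},{"dx":0.26,"dy":0.04,"dz":-0.03,"turn":-1.12,"jaw":1},{"dx":0.26,"dy":0.04,"dz":-0.03,"turn":-1.24,"jaw":1},{"dx":0.26,"dy":0.04,"dz":-0.03,"turn":-1.36,"jaw":1},{"dx":0.26,"dy":0.04,"dz":-0.03,"turn":-1.48,"jaw":1}]'
python3 -m jog '[{"dx":0,"dy":0,"dz":0,"turn":-0.12,"jaw":1},{"dx":0,"dy":0,"dz":0,"turn":-0.24,"jaw":1},{"dx":0,"dy":0,"dz":0,"turn":-0.356,"jaw":1},{"dx":0,"dy":0,"dz":0,"turn":-0.356,"jaw":1},{"dx":0,"dy":0,"dz":0,"turn":-0.356,"jaw":1}]'
python3 - <<'E'
from h import *
o,c=wrist();print(o["tcp_pos"],pose(o)[1])
np.savez("pics/w4.npz",**c);cv2.imwrite("pics/w4.png",c["pixels"][...,::-1])
e,k,dh,N=level(c,(430,650,0,300));print(k,dh,N)
for d in(c,e):
    P=cloud(d);Z=P[...,2];p=d["pixels"].astype(int)
    m=(Z>17)&(Z<36)&(abs(P[...,0]-519)<110)&(abs(P[...,1]-168)<60);print(np.median(Z[m]),m.sum(),rect(d,m,26))
    m&=p[...,0]>p[...,2]+15;print(m.sum(),rect(d,m,26))
E
```

```text
time_s: 7.33
tcp_pos: [561.8, 174.7, 249.0]
tcp_rot: [0.044, 0.999, -0.001, -0.001]
wrist_force: [0.7, -0.0, 0.3]
finger_gap: 1.003
grip_force: 0.0
time_s: 7.75
tcp_pos: [561.6, 175.3, 249.4]
tcp_rot: [-0.129, 0.992, -0.0, -0.001]
wrist_force: [0.8, 0.5, -0.1]
finger_gap: 0.999
grip_force: 0.0
[561.64152207 175.31081428 249.41651979] -165.1942185788302
[-0.00130241  0.00059315  0.06252056] 0.491537543028187 22556
25.590556250873306 6407 ((519.9395751953125, 165.43959045410156), (179.07656860351562, 49.72393798828125), 15.488494873046875)
6278 ((519.9238891601562, 165.37890625), (179.0139617919922, 49.61534881591797), 15.488494873046875)
26.104687574959133 6403 ((520.4658813476562, 165.24197387695312), (179.33657836914062, 49.80363082885742), 15.484503746032715)
6275 ((520.4513549804688, 165.18032836914062), (179.27565002441406, 49.69258499145508), 15.484503746032715)
```

View pics/w4.png

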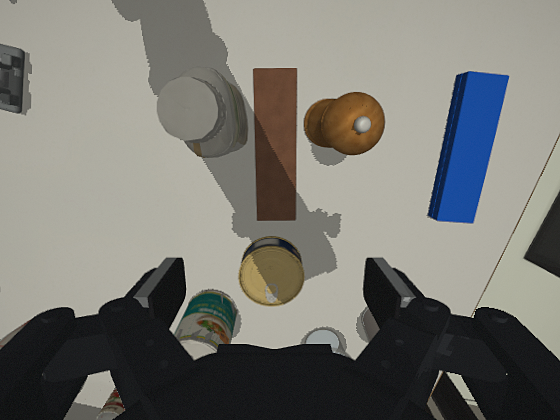

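The stone is clear from (253,68) to (297,221), with the bottle's foot to its left (240,110) and the mill's foot to its right (308,120). Its centre measures (520.4,165.3) mm at 15.5°, 50x180. The end nearest the gripper is free, so I grasp 44 mm off the middle towards it.

```bash
python3 -m jog '[{"dx":-0.0015,"dy":0.0015,"dz":0.03,"turn":-0.012,"jaw":0.5},{"dx":-0.0015,"dy":0.0015,"dz":0.06,"turn":-0.012,"jaw":0.5},{"dx":-0.0015,"dy":0.0015,"dz":0.09,"turn":-0.012,"jaw":0.5},{"dx":-0.0015,"dy":0.0015,"dz":0.12,"turn":-0.012,"jaw":0.5},{"dx":-0.0015,"dy":0.0015,"dz":0.15,"turn":-0.012,"jaw":0.5},{"dx":-0.0015,"dy":0.0015,"dz":0.175,"turn":-0.012,"jaw":0.5},{"dx":-0.0015,"dy":0.0015,"dz":0.195,"turn":-0.012,"jaw":0.5},{"dx":-0.0015,"dy":0.0015,"dz":0.21,"turn":-0.012,"jaw":0.5},{"dx":-0.0015,"dy":0.0015,"dz":0.222,"turn":-0.012,"jaw":0.5},{"dx":-0.0015,"dy":0.0015,"dz":0.234,"turn":-0.012,"jaw":0.5},{"dx":-0.0015,"dy":0.0015,"dz":0.244,"turn":-0.012,"jaw":0.5},{"dx":-0.0015,"dy":0.0015,"dz":0.244,"turn":-0.012,"jaw":0.5}]'
python3 -m jog '[{"dx":0,"dy":0,"dz":0,"turn":0,"jaw":0.1},{"dx":0,"dy":0,"dz":0,"turn":0,"jaw":-1},{"dx":0,"dy":0,"dz":0,"turn":0,"jaw":-1},{"dx":0,"dy":0,"dz":0,"turn":0,"jaw":-1},{"dx":0,"dy":0,"dz":0,"turn":0,"jaw":-1},{"dx":0,"dy":0,"dz":0,"turn":0,"jaw":-1}]' 90
python3 - <<'E'
from workcell import get_obs
from h import *
o=get_obs();print(o["tcp_pos"],pose(o)[1])
E
```

```text
time_s: 8.8
tcp_pos: [561.6, 178.6, 5.3]
tcp_rot: [-0.137, 0.991, -0.0, -0.001]
wrist_force: [-0.1, -0.7, -0.2]
finger_gap: 0.75
grip_force: 0.0
time_s: 9.3
tcp_pos: [562.9, 178.9, 7.9]
tcp_rot: [-0.138, 0.99, -0.0, 0.001]
wrist_force: [-1.9, -2.0, 7.0]
finger_gap: 0.564
grip_force: 94.3
[562.85877851 178.88272983   7.88309345] -164.18809907358136
```

Holding the stone (gap 48 mm, grip 94 N). Lift straight up above the bottle.

```bash
python3 -m jog '[{"dx":0,"dy":0,"dz":-0.006,"turn":0,"jaw":-1},{"dx":0,"dy":0,"dz":-0.02,"turn":0,"jaw":-1},{"dx":0,"dy":0,"dz":-0.04,"turn":0,"jaw":-1},{"dx":0,"dy":0,"dz":-0.065,"turn":0,"jaw":-1},{"dx":0,"dy":0,"dz":-0.09,"turn":0,"jaw":-1},{"dx":0,"dy":0,"dz":-0.115,"turn":0,"jaw":-1},{"dx":0,"dy":0,"dz":-0.14,"turn":0,"jaw":-1},{"dx":0,"dy":0,"dz":-0.165,"turn":0,"jaw":-1},{"dx":0,"dy":0,"dz":-0.19,"turn":0,"jaw":-1},{"dx":0,"dy":0,"dz":-0.215,"turn":0,"jaw":-1},{"dx":0,"dy":0,"dz":-0.235,"turn":0,"jaw":-1},{"dx":0,"dy":0,"dz":-0.235,"turn":0,"jaw":-1}]'
cat > st.py <<'E'
from h import *
import sys
def stone():
    "stone in hand, seen from the wrist: centre offset and angle in the tool frame"
    o,c=wrist();Rm,y=pose(o);T=(cloud(c)-o["tcp_pos"])@Rm
    p=c["pixels"].astype(int);m=(p[...,0]>p[...,2]+12)&(abs(T[...,1])<45)&(T[...,0]>-40)&(T[...,0]<160)&(abs(T[...,2]+18)<30)
    m=cv2.morphologyEx(m.astype(np.uint8),cv2.MORPH_OPEN,np.ones((3,3)))>0
    q=T[m];q=q[(q[:,0]>20)];A=np.c_[q[:,0],q[:,1],np.ones(len(q))];k=np.linalg.lstsq(A,q[:,2],rcond=None)[0]
    rows=[]
    for x in range(30,125,5):
        s=q[abs(q[:,0]-x)<3][:,1]
        if len(s)>5: rows.append((x,(s.min()+s.max())/2,s.max()-s.min()))
    r=np.array(rows);f=np.polyfit(r[:,0],r[:,1],1)
    print("tcp",o["tcp_pos"].round(1),"yaw",round(y,2),"F",o["wrist_force"].round(1),"grip",o["grip_force"])
    print("N",len(q),"top plane dz/dx,dz/dy,z0",k.round(4),"far end x",q[:,0].max().round(1),"mid y=",f.round(4),"width",r[:,2].mean().round(1))
    return o,c
if __name__=="__main__": o,c=stone();np.savez(sys.argv[1],**c);cv2.imwrite(sys.argv[1][:-3]+"png",c["pixels"][...,::-1])
E
python3 st.py pics/w5.npz
```

```text
time_s: 10.3
tcp_pos: [563.7, 180.9, 246.8]
tcp_rot: [-0.138, 0.99, 0.001, 0.004]
wrist_force: [0.6, 0.9, -6.6]
finger_gap: 0.558
grip_force: 94.3
tcp [563.7 180.9 246.8] yaw -164.14 F [ 0.6  0.9 -6.6] grip 94.32384610176086
N 29167 top plane dz/dx,dz/dy,z0 [ 9.30000e-03 -1.50000e-03 -1.76076e+01] far end x 113.5 mid y= [-0.002  -0.8551] width 49.9
```

View pics/w5.png

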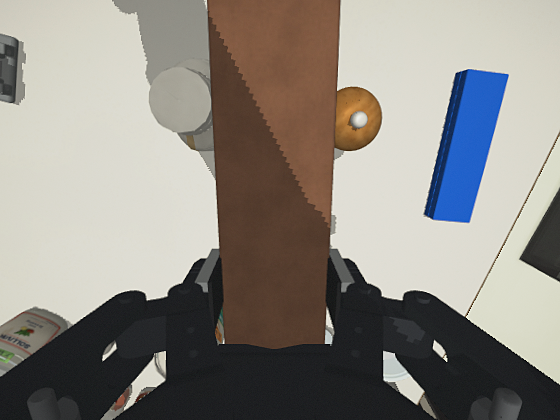

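The stone is held level (top plane slope < 0.01) and centred, with its underside about 8 mm below the TCP. Carry it over the holder at height.

```bash
python3 -m jog '[{"dx":0.004,"dy":-0.010,"dz":0,"turn":0.04,"jaw":-1},{"dx":0.012,"dy":-0.032,"dz":0,"turn":0.12,"jaw":-1},{"dx":0.024,"dy":-0.064,"dz":0,"turn":0.22,"jaw":-1},{"dx":0.036,"dy":-0.096,"dz":0,"turn":0.32,"jaw":-1},{"dx":0.048,"dy":-0.128,"dz":0,"turn":0.42,"jaw":-1},{"dx":0.06,"dy":-0.16,"dz":0,"turn":0.52,"jaw":-1},{"dx":0.072,"dy":-0.192,"dz":0,"turn":0.62,"jaw":-1},{"dx":0.084,"dy":-0.224,"dz":0,"turn":0.72,"jaw":-1},{"dx":0.096,"dy":-0.256,"dz":0,"turn":0.82,"jaw":-1},{"dx":0.106,"dy":-0.284,"dz":0,"turn":0.91,"jaw":-1},{"dx":0.112,"dy":-0.3,"dz":0,"turn":0.97,"jaw":-1},{"dx":0.114,"dy":-0.304,"dz":0,"turn":1.0,"jaw":-1}]'
python3 - <<'E'
from workcell import get_obs
from h import *
o=get_obs();print(o["tcp_pos"],pose(o)[1],togo(o,(521.5,-336,247),90))
E
```

```text
time_s: 11.35
tcp_pos: [533.3, -149.7, 239.7]
tcp_rot: [0.359, 0.933, -0.001, -0.002]
wrist_force: [0.1, -0.8, -6.5]
finger_gap: 0.558
grip_force: 94.4
[ 533.25705266 -149.70699779  239.71765643] 137.91566956284117 (array([-0.1161, -0.1462, -0.007 ]), np.float64(0.8363))
```

```bash
python3 -m jog '[{"dx":-0.006,"dy":-0.008,"dz":0,"turn":0.05,"jaw":-1},{"dx":-0.018,"dy":-0.023,"dz":0,"turn":0.13,"jaw":-1},{"dx":-0.034,"dy":-0.043,"dz":0,"turn":0.23,"jaw":-1},{"dx":-0.05,"dy":-0.063,"dz":0,"turn":0.33,"jaw":-1},{"dx":-0.066,"dy":-0.083,"dz":0,"turn":0.43,"jaw":-1},{"dx":-0.082,"dy":-0.103,"dz":0,"turn":0.53,"jaw":-1},{"dx":-0.096,"dy":-0.121,"dz":0,"turn":0.63,"jaw":-1},{"dx":-0.106,"dy":-0.134,"dz":0,"turn":0.72,"jaw":-1},{"dx":-0.113,"dy":-0.142,"dz":0,"turn":0.79,"jaw":-1},{"dx":-0.116,"dy":-0.146,"dz":0,"turn":0.836,"jaw":-1},{"dx":-0.116,"dy":-0.146,"dz":0,"turn":0.836,"jaw":-1},{"dx":-0.116,"dy":-0.146,"dz":0,"turn":0.836,"jaw":-1}]'
python3 st.py pics/w6.npz
python3 - <<'E'
from workcell import get_obs
from h import *
print(togo(get_obs(),(521.5,-336,80),90))
E
```

```text
time_s: 12.35
tcp_pos: [525.3, -329.4, 240.4]
tcp_rot: [0.703, 0.712, -0.0, -0.001]
wrist_force: [-0.1, -0.0, -7.4]
finger_gap: 0.561
grip_force: 94.4
tcp [ 525.3 -329.4  240.4] yaw 90.74 F [-0.1 -0.  -7.4] grip 94.38999652862549
N 29163 top plane dz/dx,dz/dy,z0 [ 9.40000e-03  0.00000e+00 -1.76215e+01] far end x 113.3 mid y= [-0.0014  0.7602] width 49.9
(array([-0.0072, -0.0039,  0.1608]), np.float64(0.0138))
```

```bash
python3 -m jog '[{"dx":-0.007,"dy":-0.004,"dz":0,"turn":0.014,"jaw":-1},{"dx":-0.007,"dy":-0.004,"dz":0.02,"turn":0.014,"jaw":-1},{"dx":-0.007,"dy":-0.004,"dz":0.045,"turn":0.014,"jaw":-1},{"dx":-0.007,"dy":-0.004,"dz":0.07,"turn":0.014,"jaw":-1},{"dx":-0.007,"dy":-0.004,"dz":0.095,"turn":0.014,"jaw":-1},{"dx":-0.007,"dy":-0.004,"dz":0.12,"turn":0.014,"jaw":-1},{"dx":-0.007,"dy":-0.004,"dz":0.14,"turn":0.014,"jaw":-1},{"dx":-0.007,"dy":-0.004,"dz":0.155,"turn":0.014,"jaw":-1},{"dx":-0.007,"dy":-0.004,"dz":0.162,"turn":0.014,"jaw":-1},{"dx":-0.007,"dy":-0.004,"dz":0.162,"turn":0.014,"jaw":-1}]'
python3 st.py pics/w7.npz
python3 - <<'E'
from h import *
c=load("pics/w7.npz");P=cloud(c);Z=P[...,2];p=c["pixels"].astype(int)
br=(p[...,0]>p[...,2]+12)
for y in range(-300,-196,8):
    s=(abs(P[...,1]-y)<4)&(Z>10)&(Z<22)&(abs(P[...,0]-521)<48)&~br;q=P[s][:,0]
    t=(abs(P[...,1]-y)<4)&br&(Z>70)&(Z<115)&(abs(P[...,0]-521)<40);r=P[t][:,0]
    if len(q)>4:print(y,"base",q.min().round(1),q.max().round(1),((q.min()+q.max())/2).round(1),"stone",(r.min().round(1),r.max().round(1),((r.min()+r.max())/2).round(1)) if len(r) else None)
E
```

```text
time_s: 13.23
tcp_pos: [520.7, -337.1, 78.2]
tcp_rot: [0.708, 0.706, -0.0, -0.002]
wrist_force: [-0.3, -0.1, -6.2]
finger_gap: 0.56
grip_force: 94.3
tcp [ 520.7 -337.1   78.2] yaw 89.86 F [-0.3 -0.1 -6.2] grip 94.27027344703674
N 29158 top plane dz/dx,dz/dy,z0 [ 9.60000e-03 -1.00000e-04 -1.76536e+01] far end x 113.3 mid y= [-0.0016  0.6488] width 49.9
```

View pics/w7.png

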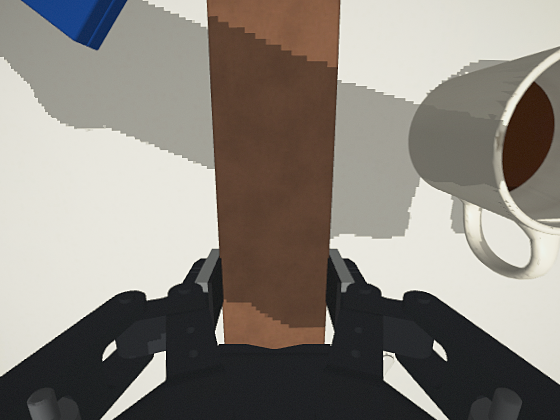

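The stone hides the holder from the wrist view, with the mug clear at the right (520,150). I'll check the alignment in the top view.

```bash
python3 - <<'E'
from h import *
from workcell import camera
a=[]
for n,(y0,y1,x0,x1) in(("top",(160,250,300,440)),("scene",(140,230,290,430))):
    c=dict(camera(n));np.savez(f"pics/{n}1.npz",**c);a.append(cv2.resize(c["pixels"][y0:y1,x0:x1],(560,360) if 0 else (400,257),interpolation=2))
    P=cloud(c);Z=P[...,2];p=c["pixels"].astype(int)
    m=(Z>80)&(Z<110)&(p[...,0]>p[...,2]+10)&(abs(P[...,0]-521)<60)&(P[...,1]<-180)&(P[...,1]>-400)
    q=P[m];print(n,m.sum(),np.median(q[:,2]) if m.any() else 0)
    if n=="top":
        for y in range(-300,-196,8):
            s=q[abs(q[:,1]-y)<4][:,0]
            if len(s)>3:print(y,s.min().round(1),s.max().round(1),((s.min()+s.max())/2).round(1))
        print("ends",q[:,1].min(),q[:,1].max())
cv2.imwrite("pics/chk.png",np.vstack(a)[...,::-1])
E
```

```text
top 874 97.17228847920035
-300 496.6 544.5 520.5
-292 496.5 544.6 520.5
-284 496.7 544.2 520.4
-276 496.6 544.7 520.6
-268 496.8 544.7 520.8
-260 496.4 544.5 520.4
-252 496.4 544.7 520.5
-244 496.9 544.2 520.5
-236 496.6 544.4 520.5
-228 496.5 544.7 520.6
-220 496.7 544.5 520.6
-212 496.5 544.6 520.6
-204 496.7 544.2 520.5
ends -335.8528043213001 -199.50378942269168
scene 717 96.9162064622018
```

View pics/chk.png

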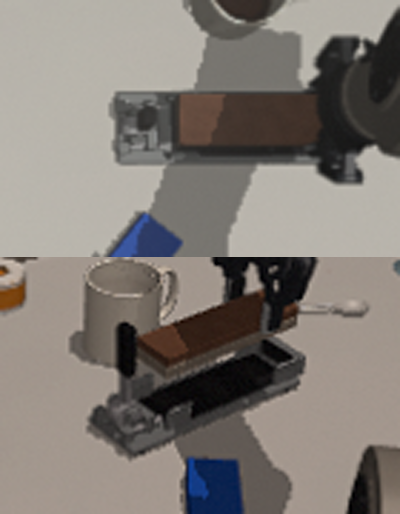

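Top crop: the stone lies over the bed with its left end short of the drawn-back jaw. Scene crop: it hangs level above the bed, lever upright at (127,345). In the same cameras the stone sits about 1 mm low in x, so I shift +1 mm and go down to the lips.

```bash
python3 -m jog '[{"dx":0,"dy":0.001,"dz":0.008,"turn":0,"jaw":-1},{"dx":0,"dy":0.001,"dz":0.016,"turn":0,"jaw":-1},{"dx":0,"dy":0.001,"dz":0.023,"turn":0,"jaw":-1},{"dx":0,"dy":0.001,"dz":0.029,"turn":0,"jaw":-1},{"dx":0,"dy":0.001,"dz":0.033,"turn":0,"jaw":-1},{"dx":0,"dy":0.001,"dz":0.036,"turn":0,"jaw":-1},{"dx":0,"dy":0.001,"dz":0.036,"turn":0,"jaw":-1}]'
python3 -m jog '[{"dx":0,"dy":0,"dz":0.002,"turn":0,"jaw":-1},{"dx":0,"dy":0,"dz":0.004,"turn":0,"jaw":-1},{"dx":0,"dy":0,"dz":0.006,"turn":0,"jaw":-1},{"dx":0,"dy":0,"dz":0.008,"turn":0,"jaw":-1},{"dx":0,"dy":0,"dz":0.008,"turn":0,"jaw":-1}]'
```

```text
time_s: 13.97
tcp_pos: [522.4, -337.5, 43.0]
tcp_rot: [0.708, 0.706, -0.0, -0.001]
wrist_force: [-0.4, 0.1, -6.5]
finger_gap: 0.565
grip_force: 94.4
time_s: 14.38
tcp_pos: [522.6, -337.6, 35.5]
tcp_rot: [0.708, 0.706, -0.0, -0.0]
wrist_force: [-0.2, 0.5, -6.7]
finger_gap: 0.559
grip_force: 94.4
```

```bash
python3 -m jog '[{"dx":0,"dy":0,"dz":0.0015,"turn":0,"jaw":-1},{"dx":0,"dy":0,"dz":0.003,"turn":0,"jaw":-1},{"dx":0,"dy":0,"dz":0.0045,"turn":0,"jaw":-1},{"dx":0,"dy":0,"dz":0.006,"turn":0,"jaw":-1},{"dx":0,"dy":0,"dz":0.007,"turn":0,"jaw":-1},{"dx":0,"dy":0,"dz":0.008,"turn":0,"jaw":-1},{"dx":0,"dy":0,"dz":0.008,"turn":0,"jaw":-1}]'
python3 -m jog '[{"dx":0,"dy":0,"dz":0.0007,"turn":0,"jaw":-1},{"dx":0,"dy":0,"dz":0.0015,"turn":0,"jaw":-1},{"dx":0,"dy":0,"dz":0.002,"turn":0,"jaw":-1},{"dx":0,"dy":0,"dz":0.002,"turn":0,"jaw":-1}]'
```

```text
time_s: 14.97
tcp_pos: [522.8, -337.7, 27.7]
tcp_rot: [0.708, 0.706, 0.0, -0.0]
wrist_force: [-0.3, 0.2, -6.1]
finger_gap: 0.56
grip_force: 94.4
time_s: 15.3
tcp_pos: [522.9, -337.7, 25.8]
tcp_rot: [0.708, 0.706, 0.0, 0.0]
wrist_force: [-0.2, -0.4, -6.3]
finger_gap: 0.566
grip_force: 94.4
```

```bash
python3 -m jog '[{"dx":0,"dy":0,"dz":0.0007,"turn":0,"jaw":-1},{"dx":0,"dy":0,"dz":0.0013,"turn":0,"jaw":-1},{"dx":0,"dy":0,"dz":0.002,"turn":0,"jaw":-1},{"dx":0,"dy":0,"dz":0.002,"turn":0,"jaw":-1},{"dx":0,"dy":0,"dz":0.002,"turn":0,"jaw":-1}]'
```

```text
time_s: 15.72
tcp_pos: [522.9, -337.9, 24.1]
tcp_rot: [0.708, 0.706, -0.0, 0.0]
wrist_force: [-1.1, -0.4, -4.0]
finger_gap: 0.559
grip_force: 94.8
```

```bash
python3 -m jog '[{"dx":0,"dy":0,"dz":0.0007,"turn":0,"jaw":-1},{"dx":0,"dy":0,"dz":0.0012,"turn":0,"jaw":-1},{"dx":0,"dy":0,"dz":0.0012,"turn":0,"jaw":-1},{"dx":0,"dy":0,"dz":0.0012,"turn":0,"jaw":-1}]'
```

```text
time_s: 16.05
tcp_pos: [522.9, -337.9, 23.9]
tcp_rot: [0.708, 0.706, -0.0, 0.0]
wrist_force: [-4.9, 0.1, 5.8]
finger_gap: 0.562
grip_force: 95.9
```

Seated on the floor (it carries the weight, and TCP z = 24 matches the 16 mm floor). Release and rise.

```bash
python3 -m jog '[{"dx":0,"dy":0,"dz":0,"turn":0,"jaw":0.2},{"dx":0,"dy":0,"dz":0,"turn":0,"jaw":0.3},{"dx":0,"dy":0,"dz":0,"turn":0,"jaw":0.5},{"dx":0,"dy":0,"dz":0,"turn":0,"jaw":0.5},{"dx":0,"dy":0,"dz":-0.01,"turn":0,"jaw":0.5},{"dx":0,"dy":0,"dz":-0.03,"turn":0,"jaw":0.5},{"dx":0,"dy":0,"dz":-0.06,"turn":0,"jaw":0.5},{"dx":0,"dy":0,"dz":-0.1,"turn":0,"jaw":0.5},{"dx":0,"dy":0,"dz":-0.14,"turn":0,"jaw":0.5},{"dx":0,"dy":0,"dz":-0.18,"turn":0,"jaw":0.5},{"dx":0,"dy":0,"dz":-0.2,"turn":0,"jaw":0.5},{"dx":0,"dy":0,"dz":-0.2,"turn":0,"jaw":0.5}]'
python3 - <<'E'
from h import *
from workcell import get_obs
o,c=wrist();np.savez("pics/w8.npz",**c)
P=cloud(c);Z=P[...,2];p=c["pixels"].astype(int)
m=(Z>34)&(Z<50)&(p[...,0]>p[...,2]+12)&(abs(P[...,0]-521)<45)&(P[...,1]<-180)&(P[...,1]>-400);q=P[m]
A=np.c_[q[:,:2]-[521,-290],np.ones(len(q))];print("stone top plane",np.linalg.lstsq(A,q[:,2],rcond=None)[0],rect(c,m,42),"y",q[:,1].min(),q[:,1].max())
print(togo(o,(521,-150,230),90))
E
```

```text
time_s: 17.05
tcp_pos: [526.0, -338.9, 229.9]
tcp_rot: [0.708, 0.706, 0.001, 0.005]
wrist_force: [0.5, -1.2, 0.2]
finger_gap: 0.75
grip_force: 0.0
stone top plane [-6.83240560e-04  9.19617924e-05  4.16096792e+01] ((523.7159423828125, -292.8457946777344), (49.29443359375, 178.6377410888672), 0.12466330081224442) y -397.0066855577686 -203.0218762348804
(array([ 0.1889, -0.0056, -0.0012]), np.float64(-0.0031))
```

The stone lies flat (top at 41.6 mm, expected 42), centred at y = -293. Now I take the lever again.

```bash
python3 -m jog '[{"dx":0.03,"dy":-0.002,"dz":0,"turn":0,"jaw":0.2},{"dx":0.07,"dy":-0.002,"dz":0,"turn":0,"jaw":0.2},{"dx":0.11,"dy":-0.002,"dz":0,"turn":0,"jaw":0.2},{"dx":0.14,"dy":-0.002,"dz":0,"turn":0,"jaw":0.2},{"dx":0.16,"dy":-0.002,"dz":0,"turn":0,"jaw":0.2},{"dx":0.16,"dy":-0.002,"dz":0,"turn":0,"jaw":0.2},{"dx":0.16,"dy":-0.002,"dz":0,"turn":0,"jaw":0.2},{"dx":0.16,"dy":-0.002,"dz":0,"turn":0,"jaw":0.2}]'
python3 - <<'E'
from h import *
from workcell import get_obs
print(togo(get_obs(),(520.7,-176,91),90))
E
```

```text
time_s: 17.77
tcp_pos: [520.8, -178.6, 222.0]
tcp_rot: [0.708, 0.706, -0.001, -0.0]
wrist_force: [-0.2, 1.2, -0.5]
finger_gap: 0.604
grip_force: 0.0
(array([2.60e-03, 1.00e-04, 1.31e-01]), np.float64(-0.0037))
```

```bash
python3 -m jog '[{"dx":0.0025,"dy":0,"dz":0.03,"turn":0,"jaw":0.2},{"dx":0.0025,"dy":0,"dz":0.06,"turn":0,"jaw":0.2},{"dx":0.0025,"dy":0,"dz":0.09,"turn":0,"jaw":0.2},{"dx":0.0025,"dy":0,"dz":0.115,"turn":0,"jaw":0.2},{"dx":0.0025,"dy":0,"dz":0.131,"turn":0,"jaw":0.2},{"dx":0.0025,"dy":0,"dz":0.131,"turn":0,"jaw":0.2},{"dx":0.0025,"dy":0,"dz":0.131,"turn":0,"jaw":-1},{"dx":0.0025,"dy":0,"dz":0.131,"turn":0,"jaw":-1},{"dx":0.0025,"dy":0,"dz":0.131,"turn":0,"jaw":-1},{"dx":0.0025,"dy":0,"dz":0.131,"turn":0,"jaw":-1},{"dx":0.0025,"dy":0,"dz":0.131,"turn":0,"jaw":-1},{"dx":0.0025,"dy":0,"dz":0.131,"turn":0,"jaw":-1}]' 25
```

```text
time_s: 18.77
tcp_pos: [520.9, -176.1, 93.0]
tcp_rot: [0.708, 0.706, -0.001, 0.0]
wrist_force: [-5.5, -0.7, 6.2]
finger_gap: 0.231
grip_force: 25.7
```

```bash
python3 -m jog '[{"dx":0.0055,"dy":0,"dz":0.0002,"turn":0,"jaw":-1},{"dx":0.0111,"dy":0,"dz":0.0008,"turn":0,"jaw":-1},{"dx":0.0165,"dy":0,"dz":0.0019,"turn":0,"jaw":-1},{"dx":0.0219,"dy":0,"dz":0.0033,"turn":0,"jaw":-1},{"dx":0.0271,"dy":0,"dz":0.0052,"turn":0,"jaw":-1},{"dx":0.0322,"dy":0,"dz":0.0074,"turn":0,"jaw":-1},{"dx":0.0371,"dy":0,"dz":0.01,"turn":0,"jaw":-1},{"dx":0.0418,"dy":0,"dz":0.0129,"turn":0,"jaw":-1},{"dx":0.0462,"dy":0,"dz":0.0162,"turn":0,"jaw":-1},{"dx":0.0504,"dy":0,"dz":0.0199,"turn":0,"jaw":-1}]'
```

```text
time_s: 19.6
tcp_pos: [520.7, -126.1, 73.1]
tcp_rot: [0.708, 0.706, -0.001, 0.001]
wrist_force: [-6.7, -2.0, 8.0]
finger_gap: 0.226
grip_force: 25.4
```

Following well. Remaining arc, with a slower last part:

```bash
python3 -m jog '[{"dx":0.0039,"dy":0,"dz":0.004,"turn":0,"jaw":-1},{"dx":0.0076,"dy":0,"dz":0.0081,"turn":0,"jaw":-1},{"dx":0.0108,"dy":0,"dz":0.0126,"turn":0,"jaw":-1},{"dx":0.0138,"dy":0,"dz":0.0173,"turn":0,"jaw":-1},{"dx":0.0163,"dy":0,"dz":0.0222,"turn":0,"jaw":-1},{"dx":0.0186,"dy":0,"dz":0.0273,"turn":0,"jaw":-1},{"dx":0.0203,"dy":0,"dz":0.0326,"turn":0,"jaw":-1},{"dx":0.0218,"dy":0,"dz":0.0379,"turn":0,"jaw":-1},{"dx":0.0227,"dy":0,"dz":0.0434,"turn":0,"jaw":-1},{"dx":0.0232,"dy":0,"dz":0.047,"turn":0,"jaw":-1},{"dx":0.0233,"dy":0,"dz":0.05,"turn":0,"jaw":-1},{"dx":0.0233,"dy":0,"dz":0.05,"turn":0,"jaw":-1}]'
```

```text
time_s: 20.6
tcp_pos: [520.5, -101.5, 22.1]
tcp_rot: [0.708, 0.706, -0.001, -0.0]
wrist_force: [-5.1, 1.5, 0.5]
finger_gap: 0.231
grip_force: 24.3
```

Release, close the fingers above the grip, and press it down from above to seat it.

```bash
python3 -m jog '[{"dx":0,"dy":0,"dz":0,"turn":0,"jaw":0.2},{"dx":0,"dy":0,"dz":0,"turn":0,"jaw":0.2},{"dx":0,"dy":0,"dz":0,"turn":0,"jaw":0.2},{"dx":0,"dy":0,"dz":0,"turn":0,"jaw":0.2},{"dx":0,"dy":0,"dz":-0.02,"turn":0,"jaw":0.2},{"dx":0.006,"dy":0,"dz":-0.045,"turn":0,"jaw":0.2},{"dx":0.006,"dy":0,"dz":-0.053,"turn":0,"jaw":-1},{"dx":0.006,"dy":0,"dz":-0.053,"turn":0,"jaw":-1},{"dx":0.006,"dy":0,"dz":-0.053,"turn":0,"jaw":-1},{"dx":0.006,"dy":0,"dz":-0.053,"turn":0,"jaw":-1},{"dx":0.006,"dy":0,"dz":-0.053,"turn":0,"jaw":-1},{"dx":0.006,"dy":0,"dz":-0.053,"turn":0,"jaw":-1}]'
python3 -m jog '[{"dx":0,"dy":0,"dz":0.007,"turn":0,"jaw":-1},{"dx":0,"dy":0,"dz":0.014,"turn":0,"jaw":-1},{"dx":0,"dy":0,"dz":0.02,"turn":0,"jaw":-1},{"dx":0,"dy":0,"dz":0.024,"turn":0,"jaw":-1},{"dx":0,"dy":0,"dz":0.026,"turn":0,"jaw":-1},{"dx":0,"dy":0,"dz":0.026,"turn":0,"jaw":-1}]'
```

```text
time_s: 21.6
tcp_pos: [520.9, -95.6, 73.8]
tcp_rot: [0.708, 0.706, -0.001, -0.001]
wrist_force: [-0.5, -0.3, -0.3]
finger_gap: -0.001
grip_force: 0.0
time_s: 22.1
tcp_pos: [521.1, -95.3, 48.1]
tcp_rot: [0.708, 0.706, -0.0, -0.001]
wrist_force: [0.1, 1.4, 0.8]
finger_gap: 0.001
grip_force: 0.0
```

```bash
python3 -m jog '[{"dx":0,"dy":0,"dz":0.001,"turn":0,"jaw":-1},{"dx":0,"dy":0,"dz":0.002,"turn":0,"jaw":-1},{"dx":0,"dy":0,"dz":0.003,"turn":0,"jaw":-1},{"dx":0,"dy":0,"dz":0.003,"turn":0,"jaw":-1}]'
python3 -m jog '[{"dx":0,"dy":0,"dz":0.001,"turn":0,"jaw":-1},{"dx":0,"dy":0,"dz":0.002,"turn":0,"jaw":-1},{"dx":0,"dy":0,"dz":0.002,"turn":0,"jaw":-1}]'
```

```text
time_s: 22.43
tcp_pos: [521.8, -95.4, 46.0]
tcp_rot: [0.708, 0.706, 0.0, 0.0]
wrist_force: [-0.7, -0.3, 1.0]
finger_gap: 0.004
grip_force: 0.7
time_s: 22.68
tcp_pos: [521.9, -95.3, 44.4]
tcp_rot: [0.708, 0.706, 0.0, 0.0]
wrist_force: [-2.4, 0.8, 9.4]
finger_gap: -0.001
grip_force: 4.2
```

```bash
python3 -m jog '[{"dx":0,"dy":0,"dz":0.001,"turn":0,"jaw":-1},{"dx":0,"dy":0,"dz":0.0015,"turn":0,"jaw":-1},{"dx":0,"dy":0,"dz":0.0015,"turn":0,"jaw":-1},{"dx":0,"dy":0,"dz":0.0015,"turn":0,"jaw":-1}]'
```

```text
time_s: 23.02
tcp_pos: [522.0, -95.3, 44.0]
tcp_rot: [0.708, 0.706, 0.0, 0.001]
wrist_force: [-6.4, 2.4, 21.1]
finger_gap: 0.001
grip_force: 10.4
```

It stops hard at z = 44 with 21 N, matching the level grip's top (44.5). Retreat and check everything.

```bash
python3 -m jog '[{"dx":0,"dy":0,"dz":-0.02,"turn":0,"jaw":-1},{"dx":0,"dy":0,"dz":-0.06,"turn":0,"jaw":-1},{"dx":0,"dy":0,"dz":-0.1,"turn":0,"jaw":-1},{"dx":-0.02,"dy":0,"dz":-0.14,"turn":0,"jaw":-1},{"dx":-0.05,"dy":0,"dz":-0.18,"turn":0,"jaw":-1},{"dx":-0.08,"dy":0,"dz":-0.22,"turn":0,"jaw":-1},{"dx":-0.1,"dy":0,"dz":-0.25,"turn":0,"jaw":-1},{"dx":-0.1,"dy":0,"dz":-0.25,"turn":0,"jaw":-1},{"dx":-0.1,"dy":0,"dz":-0.25,"turn":0,"jaw":-1},{"dx":-0.1,"dy":0,"dz":-0.25,"turn":0,"jaw":-1}]'
python3 - <<'E'
from h import *
from workcell import camera
o,c=wrist();P=cloud(c);Z=P[...,2];p=c["pixels"].astype(int)
m=(Z>34)&(Z<50)&(p[...,0]>p[...,2]+12)&(abs(P[...,0]-521)<27)&(P[...,1]<-190)&(P[...,1]>-395);q=P[m]
A=np.c_[q[:,:2]-[521,-290],np.ones(len(q))];print("F",o["wrist_force"],"plane",np.linalg.lstsq(A,q[:,2],rcond=None)[0],rect(c,m,42))
g=(abs(P[...,0]-521)<8)&(P[...,1]>-130)&(P[...,1]<-72)&(Z>30);h=P[g];print("grip z",np.median(h[:,2]),"slope",np.polyfit(h[:,1],h[:,2],1)[0],"yend",P[(abs(P[...,0]-521)<15)&(Z>30)&(Z<60)][:,1].max())
t0=load("pics/top0.npz");t=dict(camera("top"));P0,P1=cloud(t0),cloud(t)
for nm,(a,b,c0,d),lo,hi in(("mill",(190,225,200,235),150,200),("bottle",(235,275,185,230),165,200),("tin",(200,245,130,175),33,50),("mug",(360,415,135,180),85,110)):
    for X in(P0,P1):
        r=X[c0:d,a:b].reshape(-1,3);r=r[(r[:,2]>lo)&(r[:,2]<hi)];print(nm,len(r),r.mean(0).round(1))
x=cv2.resize(c["pixels"],(480,360));y=cv2.resize(t["pixels"][130:260,180:440],(480,240),interpolation=2);cv2.imwrite("pics/end.png",np.vstack([x,y])[...,::-1])
E
```

```text
time_s: 23.85
tcp_pos: [521.2, -195.9, 292.1]
tcp_rot: [0.709, 0.706, 0.0, 0.0]
wrist_force: [-0.1, 1.6, -0.9]
finger_gap: -0.003
grip_force: 0.0
F [-0.10886493  1.56986281 -0.87714308] plane [ 5.44402847e-04 -5.61607792e-03  4.17234863e+01] ((523.2036743164062, -252.640625), (48.6191291809082, 101.62443542480469), 0.7205178141593933)
grip z 44.51153552650137 slope -0.00019525252488226258 yend -75.28590227598409
mill 178 [475.  224.  156.8]
mill 182 [476.1 220.8 157.2]
bottle 221 [498.1 101.1 184.3]
bottle 220 [498.1 101.  184.1]
tin 628 [678.9 204.4  37.4]
tin 638 [679.3 204.4  37.6]
mug 161 [ 656.1 -277.3   90.6]
mug 82 [ 671.1 -252.8   90.8]
```

View pics/end.png

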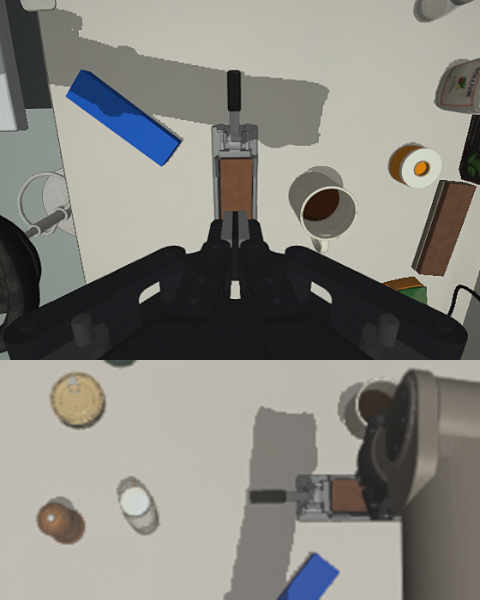

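The lever is level (grip top 44.5, slope 0) and the bystanders are standing. The closed fingers hide half of the stone, so I open them, move aside and measure the stone against the stop.

```bash
python3 -m jog '[{"dx":0.04,"dy":0,"dz":-0.03,"turn":0,"jaw":1},{"dx":0.07,"dy":0,"dz":-0.03,"turn":0,"jaw":1},{"dx":0.07,"dy":0,"dz":-0.03,"turn":0,"jaw":1},{"dx":0.07,"dy":0,"dz":-0.03,"turn":0,"jaw":1},{"dx":0.07,"dy":0,"dz":-0.03,"turn":0,"jaw":1},{"dx":0.07,"dy":0,"dz":-0.03,"turn":0,"jaw":1},{"dx":0.07,"dy":0,"dz":-0.03,"turn":0,"jaw":1},{"dx":0.07,"dy":0,"dz":-0.03,"turn":0,"jaw":1}]'
python3 - <<'E'
from h import *
from workcell import camera
o,c=wrist();P=cloud(c);Z=P[...,2];p=c["pixels"].astype(int)
m=(Z>38.5)&(Z<48)&(p[...,0]>p[...,2]+12)&(abs(P[...,0]-521)<30)&(P[...,1]<-190)&(P[...,1]>-392);q=P[m]
A=np.c_[q[:,:2]-[521,-290],np.ones(len(q))];r=rect(c,m,42);print("plane",np.linalg.lstsq(A,q[:,2],rcond=None)[0],r)
h=P[(abs(P[...,0]-521)<25)&(Z>26)&(Z<60)&(P[...,1]<-150)];print("stop end y",h[:,1].min(),"-> stone end gap to it",r[0][1]-max(r[1])/2-h[:,1].min())
for n,(a,b,s,z0,z1) in{"mug":(360,415,(135,180),85,110),"mill":(190,225,(200,235),150,200)}.items():
  for X in(cloud(load("pics/top0.npz")),cloud(dict(camera("top")))):
    k=X[s[0]:s[1],a:b].reshape(-1,3);k=k[(k[:,2]>z0)&(k[:,2]<z1)];print(n,len(k),k.mean(0).round(1))
E
```

```text
time_s: 24.62
tcp_pos: [521.2, -126.4, 321.6]
tcp_rot: [0.709, 0.706, -0.0, -0.001]
wrist_force: [-0.0, -0.8, 0.1]
finger_gap: 0.999
grip_force: 0.0
plane [5.39374621e-06 7.21571970e-04 4.14926228e+01] ((523.98681640625, -291.7316589355469), (49.62179183959961, 177.25784301757812), 0.056073084473609924)
stop end y -397.04122097944094 -> stone end gap to it 16.680640535105
mug 161 [ 656.1 -277.3   90.6]
mug 0 [nan nan nan]
mill 178 [475.  224.  156.8]
mill 181 [476.1 221.8 156.7]<stdin>:9: RuntimeWarning: Mean of empty slice.
  ret = um.true_divide(
```

```bash
python3 - <<'E'
from h import *
o,c=wrist();np.savez("pics/w9.npz",**c)
def prof(c,tag):
    P=cloud(c);p=c["pixels"].astype(int);col=[np.nanargmin(abs(P[r,:,0]-523)) if np.isfinite(P[r,:,0]).any() else -1 for r in range(420)]
    print(tag)
    for r in range(60,330):
        X=P[r,col[r]]
        if X[2]>-20 and (-408<X[1]<-366 or -215<X[1]<-178 or -82<X[1]<-68):print(r,X.round(1)[1:],p[r,col[r]])
prof(c,"now");prof(load("pics/w8.npz"),"before")
E
```

```text
now
134 [-68.8   0.7] [113 112 105]
135 [-70.4  -2.2] [113 111 105]
136 [-71.8  -0.2] [113 111 105]
137 [-73.3  -0.9] [114 113 105]
138 [-74.7   0.6] [123 122 114]
139 [-74.8  38.3] [68 67 63]
140 [-75.9  42.5] [15 13 13]
141 [-77.2  44.6] [15 18 21]
142 [-78.5  44.6] [21 22 21]
143 [-79.9  44.3] [25 25 26]
144 [-81.2  44.3] [20 21 22]
213 [-179.4   44. ] [141 142 139]
214 [-180.9   44.1] [134 137 134]
215 [-182.2   44.9] [128 128 126]
216 [-184.2   43.1] [118 119 117]
217 [-186.4   40.9] [110 109 107]
218 [-188.3   39.9] [99 99 97]
219 [-191.    35.9] [118 118 115]
220 [-192.7   35.5] [119 123 119]
221 [-194.6   34.6] [120 122 118]
222 [-195.6   36.3] [115 118 115]
223 [-197.3   35.9] [112 115 112]
224 [-199.3   34.5] [114 116 113]
225 [-200.5   35.8] [105 109 105]
226 [-203.1   32.6] [25 24 25]
227 [-203.8   35.2] [40 29 18]
228 [-204.3   38.5] [52 38 31]
229 [-204.5   42.5] [96 68 48]
230 [-206.4   41.5] [104  71  52]
231 [-208.4   40.4] [99 67 50]
232 [-209.9   40.6] [102  71  55]
233 [-211.1   41.5] [97 67 50]
234 [-212.5   42. ] [96 66 46]
235 [-213.7   43.1] [97 68 51]
323 [-3
[... 590 characters left out ...]
15 [-369.9   42.1] [105  73  55]
216 [-371.2   41.7] [101  69  49]
217 [-372.2   42.3] [105  74  54]
218 [-374.    40.4] [102  72  52]
219 [-374.9   41.2] [101  71  53]
220 [-376.3   40.9] [103  72  55]
221 [-377.2   41.6] [98 70 50]
222 [-378.8   40.5] [103  72  52]
223 [-379.6   41.7] [105  73  56]
224 [-381.    41.3] [105  72  54]
225 [-382.2   41.3] [81 57 44]
226 [-386.    33.6] [58 64 65]
227 [-387.1   34.2] [108 112 108]
228 [-388.2   34.6] [127 129 126]
229 [-388.7   36.8] [130 133 129]
230 [-390.3   35.7] [123 127 122]
231 [-391.8   35. ] [123 125 122]
232 [-392.9   35.6] [118 120 117]
233 [-394.    35.9] [110 113 110]
234 [-395.6   34.9] [95 98 96]
235 [-397.1   34.3] [159 156 147]
```

```bash
python3 - <<'E'
from h import *
c=load("pics/w9.npz");P=cloud(c);p=c["pixels"].astype(int)
for x in(510,523,536):
    print(x)
    for r in range(328,350):
        k=np.nanargmin(abs(P[r,:,0]-x));X=P[r,k]
        if abs(X[0]-x)<3:print(r,X.round(1)[1:],p[r,k])
E
```

```text
510
328 [-376.8   41.6] [91 62 46]
329 [-378.3   42.1] [92 64 47]
330 [-381.3   40.8] [96 63 44]
331 [-387.1   35.8] [87 73 63]
332 [-389.    35.9] [104 107 105]
333 [-391.2   35.6] [106 108 106]
334 [-393.4   35.3] [98 99 98]
335 [-395.9   34.7] [100 101  97]
336 [-426.2   -1.2] [172 170 159]
337 [-426.6    1. ] [174 172 161]
338 [-430.4   -1. ] [171 169 158]
339 [-432.2   -0.6] [169 168 156]
340 [-435.1   -1.5] [171 169 159]
341 [-435.3    1. ] [171 168 158]
342 [-438.8   -0.6] [171 168 158]
343 [-441.1   -0.7] [170 168 158]
344 [-116.3  394.9] [0 0 0]
345 [-116.4  395.2] [16 18 21]
346 [-116.5  395.5] [21 23 24]
347 [-116.5  395.9] [21 22 22]
348 [-116.8  395.9] [20 21 20]
349 [-116.7  396.5] [22 24 26]
523
328 [-378.1   39.9] [91 63 47]
329 [-378.7   41.6] [94 65 49]
330 [-381.2   40.9] [95 63 46]
331 [-387.4   35.4] [85 70 62]
332 [-388.7   36.3] [102 107 104]
333 [-390.8   36.1] [105 109 107]
334 [-392.7   36.2] [ 98 101  99]
335 [-395.4   35.3] [98 99 97]
336 [-426.2   -1.2] [172 170 159]
337 [-428.    -0.8] [175 172 161]
338 [-431.    -1.7] [171 169 158]
339 [-432.7   -1.2] [
[... 402 characters left out ...]
47]
329 [-379.1   41.2] [94 64 47]
330 [-380.9   41.4] [93 61 41]
331 [-387.6   35.2] [93 85 80]
332 [-389.5   35.3] [105 109 105]
333 [-391.6   35.1] [104 108 105]
334 [-393.    35.9] [ 96 100  98]
335 [-396.6   33.9] [95 97 95]
336 [-4.256e+02 -4.000e-01] [171 168 157]
337 [-427.9   -0.5] [175 174 162]
338 [-430.4   -0.9] [170 169 159]
339 [-431.4    0.5] [170 169 158]
340 [-434.8   -1. ] [172 169 158]
341 [-4.364e+02 -3.000e-01] [171 168 158]
342 [-440.2   -2.3] [171 168 159]
343 [-441.4   -0.9] [169 167 158]
344 [-116.9  394.3] [0 0 2]
345 [-116.8  394.9] [21 20 22]
346 [-117.2  394.8] [27 29 26]
347 [-116.9  395.5] [21 23 28]
348 [-116.5  396.4] [23 21 24]
349 [-116.5  396.8] [22 24 25]
```

From this angle the stone hides its own far end, so I repeat the earlier view (TCP y = -338, z = 228) for a direct before/after comparison.

```bash
python3 -m jog '[{"dx":-0.04,"dy":0.001,"dz":0.01,"turn":0,"jaw":1},{"dx":-0.08,"dy":0.001,"dz":0.03,"turn":0,"jaw":0.5},{"dx":-0.12,"dy":0.001,"dz":0.05,"turn":0,"jaw":0.5},{"dx":-0.16,"dy":0.001,"dz":0.07,"turn":0,"jaw":0.5},{"dx":-0.19,"dy":0.001,"dz":0.09,"turn":0,"jaw":0.5},{"dx":-0.212,"dy":0.001,"dz":0.095,"turn":0,"jaw":0.5},{"dx":-0.212,"dy":0.001,"dz":0.095,"turn":0,"jaw":0.5},{"dx":-0.212,"dy":0.001,"dz":0.095,"turn":0,"jaw":0.5},{"dx":-0.212,"dy":0.001,"dz":0.095,"turn":0,"jaw":0.5}]'
python3 - <<'E'
from h import *
o,c=wrist();np.savez("pics/w10.npz",**c);P=cloud(c);p=c["pixels"].astype(int)
for x in(512,523,534):
    print(x)
    for r in range(205,250):
        k=np.nanargmin(abs(P[r,:,0]-x));X=P[r,k]
        if abs(X[0]-x)<3 and -399<X[1]<-376:print(r,X.round(1)[1:],p[r,k])
m=(P[...,2]>84)&(P[...,2]<105)&(P[...,0]>600)&(P[...,0]<720)&(P[...,1]>-400)&(P[...,1]<-180);q=P[m]
if len(q):print("mug rim",q.min(0),q.max(0))
d=load("pics/w2.npz");P=cloud(d);m=(P[...,2]>84)&(P[...,2]<105)&(P[...,0]>600)&(P[...,0]<720)&(P[...,1]>-400)&(P[...,1]<-180);q=P[m];print("mug rim at start",q.min(0),q.max(0))
E
```

```text
time_s: 25.57
tcp_pos: [522.4, -336.7, 227.5]
tcp_rot: [0.708, 0.706, 0.0, -0.0]
wrist_force: [0.2, 0.5, 0.2]
finger_gap: 0.749
grip_force: 0.0
512
224 [-376.7   41.6] [102  71  53]
225 [-377.9   41.5] [106  74  56]
226 [-379.4   40.7] [107  75  56]
227 [-380.4   41.3] [109  76  55]
228 [-381.5   41.7] [110  76  55]
229 [-382.6   42. ] [94 66 50]
230 [-386.5   34.3] [75 82 82]
231 [-387.3   35.5] [112 116 113]
232 [-388.3   36.2] [134 136 133]
233 [-389.9   35.3] [130 133 129]
234 [-391.1   35.5] [127 129 126]
235 [-392.3   35.5] [121 124 121]
236 [-393.5   35.6] [117 121 117]
237 [-395.   35.] [106 109 107]
238 [-396.5   34.4] [103 105 102]
523
224 [-376.7   41.5] [101  71  51]
225 [-377.8   41.9] [101  70  52]
226 [-379.3   41. ] [104  72  55]
227 [-380.    42.6] [106  73  54]
228 [-381.7   41.2] [105  70  52]
229 [-382.6   41.9] [99 73 54]
230 [-386.8   33.3] [82 89 90]
231 [-387.6   34.8] [117 120 117]
232 [-388.4   36.1] [131 133 130]
233 [-389.5   36.3] [128 131 126]
234 [-391.3   34.7] [125 128 124]
235 [-392.8   34.3] [121 124 121]
236 [-393.5   35.6] [115 117 115]
237 [-394.8   35.5] [107 111 108]
238 [-396.5   34.4] [111 113 110]
534
224 [-376.7   41.6] [106  75  54]
225 [-377.8   41.9] [107  74  55]
226 [-379.5   40.6] [105  74  54]
227 [-380.2   42.2] [107  74  54]
228 [-381.7   41.1] [107  72  52]
229 [-382.6   42.2] [86 62 49]
230 [-386.6   34.1] [89 97 96]
231 [-387.7   34.6] [117 121 118]
232 [-389.    34.3] [129 132 128]
233 [-389.2   37.2] [125 127 124]
234 [-390.9   36.1] [121 123 121]
235 [-392.6   34.8] [119 122 120]
236 [-393.5   35.7] [114 118 114]
237 [-394.9   35.4] [106 109 106]
238 [-396.2   35.2] [117 118 115]
mug rim [ 615.0883518  -337.4904555    84.00095799] [ 699.33757249 -233.49278726   94.04620537]
mug rim at start [ 614.62154546 -308.48047327   84.01032417] [ 698.53184711 -232.70265363   93.54505815]
```

The lever is level, which puts the jaw face 179.7 mm from the stop with the 180 mm stone between them. In the repeat view the stone's end has closed up to the stop. The mug is unmoved and the robot is clear. Hand in.

```bash
python3 -c "
from workcell import sign_off
print(sign_off())"
```

```text
the job is handed in; nothing more can be done
None
```

The brown whetstone lies flat in the holder, with the cam lever pressed fully down and the jaw driving it against the stop. The bystanders are standing; in the top view the mill read 2–3 mm off its first position, about one pixel. I handed the job in at about 26 s; no verdict came back.

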